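# Lay out a broken cupboard door for re-gluing

### The job

A small cupboard door has come apart at its joints: lay its four frame parts out flat around the loose panel, ready for gluing, with the top of the door away from the robot. Seen from the robot, the stile with the hinges goes left of the panel with its hinges on the outside, the stile with the knob goes right of it with the knob at the end nearest the robot, and between the two stiles the narrow rail goes behind the panel and the wide rail in front of it. Lay each part parallel to its edge of the panel, centred along that edge, with a gap of about 15 mm to the panel, and leave the panel, the glue bottle, the jar and the tin where they stand.

Things in the scene. Friction and masses are not known exactly. Their poses are not given: they have to be found in the camera images.
- panel: The door's panel: pale wooden board lying loose on the bench, 126 mm (its x) by 106 mm (its y), 5 mm thick at the margins, 8 mm in the raised 82 x 62 mm field. Origin: centre of underside. +x points to the top of the door, away from the robot within 0.25 rad; +y to the robot's left. 0.1 kg, easily pushed.
- hinge_stile: Left side of the frame: pale wooden bar 200 mm long (x), 36 wide (y), 24 thick. Two folded brass hinges, 50 mm long, on its face along its +y (outside) edge, centred 62 mm either side of the middle, barrels 9 mm proud of that edge, up to 28 mm high. +x: top end. Origin: underside, middle of the wood. Rightly laid: yaw as the panel's, middle 86 mm from the panel's, on its +y side.
- knob_stile: Right side of the frame: pale wooden bar 200 mm long (x), 36 wide (y), 24 thick. Round dark wooden knob 31 mm across on its face, 60 mm from the middle towards its -x (bottom) end, top 51 mm above the underside. Origin: underside, middle of the wood. Rightly laid: yaw as the panel's, middle 86 mm from the panel's, on its -y side.
- narrow_rail: Top rail: pale wooden bar 34 mm wide (x), 24 thick, 90 long (y) plus a thinner 10 mm tenon at each end (110 in all). Same either way round. Origin: underside, middle; tenons 8 mm thick, 8 mm above the bench. Rightly laid: middle 95 mm from the panel's, on its +x side, y along the panel's y.
- wide_rail: Bottom rail: pale wooden bar 54 mm wide (x), 24 thick, 90 long (y) plus a thinner 10 mm tenon at each end (110 in all). Same either way round. Origin: underside, middle. Rightly laid: middle 105 mm from the panel's, on its -x side, y along the panel's y.
- glue_bottle: A bystander: white bottle with an orange cap, 56 mm across, 165 mm high, standing. Origin: centre of its underside.
- screw_jar: A bystander: glass jar with a metal cap, 64 mm across, 85 mm high, standing. Origin: centre of its underside.
- filler_tin: A bystander: low metal tin, 62 mm across, 40 mm high. Origin: centre of its underside.
Things that resemble listed ones, but are neither listed nor needed, are in the scene too. Leave any yellow look-alike of the wide_rail alone.

How it is judged:
By the outcome, as a careful person would: the job done as asked, in the order asked, and still so for the second after the job is handed in, with the robot touching nothing.
It also fails if it takes over 112 s, if anything falls off the work surface, if the arm or the gripper's body presses on something with over 40 N, if the wrist force passes 120 N, or if a joint passes its speed limit or range.

### The arm

A 6-joint arm with a two-finger parallel gripper is mounted at the origin on the work surface. World frame = base frame: x ahead of the robot, y to its left, z up, the work surface at z = 0. Lengths are in m, angles in rad, forces in N, time in s.
With the tool pointing down it reaches from about 0.225 to 0.875 m from the base axis. Payload 3.4 kg.
Tool frame: the origin (TCP) lies on the centre line of the jaws, within the pads' length; the fingertips stand 14 mm ahead of it and the grasp point (between the pads) lies 5 mm behind it; z points along the fingers, y is the line along which they close (so a half turn about z gives the same grasp; the last joint's range is limited). The gripper opens to 85 mm and grips with 20 to 120 N. Pads are 22 mm wide; open, the fingers measure 114 mm over their backs; the gripper's body (76 mm by 85 mm) begins 54 mm behind the grasp point. The pads swing forward as they close: fully open they stand 13 mm farther back than shut.
Start: joints at [1.134, 0.276, 1.505, -0, 1.361, -0.121], TCP at [0.179, 0.547, 0.245] pointing down, gripper open.
Joint ranges: [-2.89, 2.89], [-0.75, 2.08], [0.22, 2.7], [-1.18, 4.32], [0.11, 2.71], [-2.7, 2.7]. Speed limits (rad/s): [2.57, 2.57, 3.14, 3.14, 3.14, 3.14].

### API

Orientations are given as a unit quaternion [w, x, y, z].
In Python, from rig import manip, eyes gives the robot as it stands.
- The arm moves only by the shell command python3 -m creep 'ROWS' [FORCE]. ROWS is JSON, a list of rows, each a list of 5 numbers: the opening, from 0 (shut) to 1 (fully open), then the shift along the tool's x, y, z normalised to -1 to 1, where 1 is 0.5 m, then the turn about the tool's z normalised to -1 to 1, where 1 is 360 degrees. In form: [[fingers, dx, dy, dz, spin], ...]. A call has 1 to 10 rows; each row is the pose to reach, as a shift and turn from the pose commanded when the call began, along the tool's axes at that moment, turning the shorter way round; what a row does not reach only later rows make up. A row lasts 1/10 s, in which the tool goes at most 50 mm and 8.59 degrees, less where a joint would pass 70% of its speed; a pose out of reach is approached as far as the arm can. A call with a number of a shift or a turn outside -1 to 1 is refused whole. A call with a gripper value outside its range is refused whole. The fingers move at their own pace and stop on an object; FORCE is the grip in N (left out, the last holds). Time passes only in rows, so rows that repeat a pose let the fingers close. It gives the time, the measured TCP pose, the force, the opening and the grip force at its end, in the units of the state.
- manip.get_state(): the state, without advancing time (a new reading comes with each control period).
- eyes.get_image(name): name is "scene" or "side" or "wrist"; returns a dict with "frame" (384x512x3 uint8, red, green, blue), "fx", "fy", "cx", "cy" (pixels), "k1" (the pictures are not rectified: a ray, as slopes to the right and down, at radius r is drawn at 1 + k1 r^2 times it, then the intrinsics apply), "R" (3x3) and "t" (3): a world point X has camera coordinates R X + t. Camera axes: x right, y down, z forward; pixel columns grow to the right and rows downward; lengths in m; the calibration is good to about 2 mm. A picture is of the moment at which its call begins. There is no depth.
- manip.sign_off(): hands the job in; it is judged then, once.
Trained networks look in the newest picture that a camera, given by its name, has taken for a name from the list of things; names that differ only in an ending like _2 or _b are one class to them, and where a whole thing is asked for, a point or a joint stands for the part that bears it (a point fixed in the world has none). Each returns a list of dicts, best first, with "confidence" (0 to 1); they miss things now and then, are a little off and sometimes report something else, mostly with a low value. They report only what shows in the picture. A call takes as long as a camera call. They do not tell look-alikes from the thing itself.
- eyes.regions_of(camera, label): "mask" (384x512 bool, what is visible of it) and "bbox" ([left, top, right, bottom] in pixels, round what is visible of it).
- eyes.place_of(camera, label): "centre" ([column, row] in pixels: a listed point, or the origin of a listed thing).
The state is a dict: "clock": time; "qpos": joint angles; "qd": joint speeds; "effort": joint torques, N m; "position": TCP position; "ee_rot": TCP orientation; "contact_force": force on the tool from outside, world axes, zero at the start; "moment": the same for the moment, N m; "width": finger opening in m; "gripper_force": force on a finger pad.
Only numpy, scipy, OpenCV 4.12 (cv2) and the standard library are available. Lean on these libraries where they do the work, as an engineer would, in place of code of your own. Each camera call takes 0.05 s, during which the arm holds its last target. There are 200 camera calls.

## Working session

There is one attempt and no reset: what is moved stays moved. The work goes in short steps, Python scripts to look and compute and a shell command to move; the robot and the scene stay as the last step left them, time stands still between calls to the robot, and variables do not carry over. Pictures are saved under pics/ and viewed, at most 14 in all, crops included, and the job is handed in when it is done.

```bash
mkdir -p pics; ls
cat > h.py <<'E'
import numpy as np, cv2
from rig import manip, eyes
def snap(n,f=None):
    im=eyes.get_image(n)
    if f: cv2.imwrite('pics/'+f+'.png',im['frame'][:,:,::-1])
    return im
def ray(im,uv):
    p=np.array([(uv[0]-im['cx'])/im['fx'],(uv[1]-im['cy'])/im['fy']]); q=p.copy()
    for _ in range(30): q=p/(1+im['k1']*(q@q))
    R=np.array(im['R']);t=np.array(im['t'])
    return -R.T@t, R.T@np.array([q[0],q[1],1.])
def at(im,uv,z):
    o,d=ray(im,uv); return o+d*(z-o[2])/d[2]
def proj(im,X):
    c=np.array(im['R'])@np.array(X,float)+np.array(im['t']); q=c[:2]/c[2]; q=q*(1+im['k1']*(q@q))
    return np.array([q[0]*im['fx']+im['cx'],q[1]*im['fy']+im['cy']])
E
python3 - <<'E'
from h import *
for c in ('scene','side','wrist'):
    im=snap(c,c+'0'); o,d=ray(im,(256,192)); print(c,o.round(3),d.round(3),im['fx'],im['k1'])
    if c!='wrist':
        np.save(c,im,allow_pickle=True)
        for l in ['panel','hinge_stile','knob_stile','narrow_rail','wide_rail','glue_bottle','screw_jar','filler_tin']:
            print(l,[(round(r['confidence'],2),np.round(r['centre']).tolist(),at(im,r['centre'],0)[:2].round(3).tolist()) for r in eyes.place_of(c,l)][:3])
s=manip.get_state();print(s['clock'],s['position'],s['ee_rot'],s['width'])
E
```

```text
pics
scene [ 1.307 -0.911  0.806] [-0.526  0.653 -0.546] 478.86795018728264 -0.01737619011263364
panel [(0.8, [256.0, 198.0], [0.55, 0.031]), (0.58, [230.0, 152.0], [0.299, 0.196])]
hinge_stile [(0.65, [130.0, 238.0], [0.414, -0.338])]
knob_stile [(0.63, [284.0, 148.0], [0.425, 0.346])]
narrow_rail [(0.97, [174.0, 264.0], [0.58, -0.334])]
wide_rail [(0.7, [375.0, 164.0], [0.731, 0.448]), (0.59, [325.0, 163.0], [0.599, 0.345])]
glue_bottle [(0.59, [348.0, 192.0], [0.75, 0.235])]
screw_jar [(0.94, [233.0, 279.0], [0.73, -0.279])]
filler_tin [(0.67, [231.0, 155.0], [0.315, 0.181])]
side [-0.098 -0.594  0.881] [ 0.486  0.553 -0.678] 412.64076249151117 -0.038786412663393825
panel [(0.93, [274.0, 204.0], [0.537, 0.047])]
hinge_stile [(0.9, [348.0, 309.0], [0.421, -0.339])]
knob_stile [(0.91, [191.0, 174.0], [0.432, 0.334])]
narrow_rail [(0.7, [384.0, 270.0], [0.582, -0.329])]
wide_rail [(0.62, [228.0, 152.0], [0.599, 0.344]), (0.62, [248.0, 126.0], [0.76, 0.422])]
glue_bottle [(0.81, [272.0, 146.0], [0.739, 0.268])]
screw_jar [(0.96, [398.0, 231.0], [0.727, -0.273])]
filler_tin [(0.84, [184.0, 216.0], [0.303, 0.186])]
wrist [0.1   0.573 0.375] [ 0.312 -0.103 -0.944] 337.6031639856884 -0.09930003068008711
0.95 [0.17860459 0.54659649 0.24532715] [2.57228062e-05 1.57250049e-01 9.87558818e-01 5.05742866e-05] 0.08555912903079577
```

View pics/side0.png

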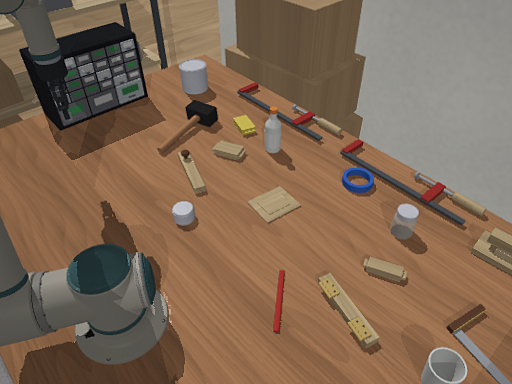

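View pics/scene0.png

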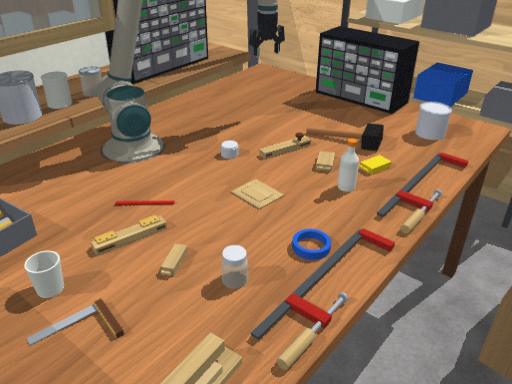

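Side view: panel (274,204), hinge stile (348,309), knob stile (191,174), narrow rail (384,270), jar (404,222), bottle (272,133), tin (183,213). Wide-rail candidates are the pale wooden bar at (228,152) and the yellow bar at (245,126). The pale one fits "pale wooden bar"; the yellow one is the look-alike. I'll confirm with a crop and fit poses from silhouettes.

```bash
cat > fit.py <<'E'
from h import *
from scipy.optimize import minimize
def box(x0,x1,y0,y1,z0,z1): return np.array([(x,y,z) for x in (x0,x1) for y in (y0,y1) for z in (z0,z1)])
def cyl(x,y,r,z0,z1): return np.array([(x+r*np.cos(a),y+r*np.sin(a),z) for a in np.linspace(0,6.28,24) for z in (z0,z1)])
rail=lambda w:[box(-w/2,w/2,-.045,.045,0,.024),box(-w/2+.004,w/2-.004,-.055,.055,.008,.016)]
bar=box(-.1,.1,-.018,.018,0,.024)
M={'panel':[box(-.063,.063,-.053,.053,0,.005),box(-.041,.041,-.031,.031,0,.008)],
 'hinge_stile':[bar]+[box(s-.025,s+.025,.0,.027,.019,.028) for s in(-.062,.062)],
 'knob_stile':[bar,cyl(-.06,0,.0155,.035,.051),cyl(-.06,0,.008,.024,.04)],
 'narrow_rail':rail(.034),'wide_rail':rail(.054)}
S=4
def sil(im,name,p,sh):
    c,s=np.cos(p[2]),np.sin(p[2]); m=np.zeros((sh[0],sh[1]),np.uint8)
    for part in M[name]:
        W=part@np.array([[c,s,0],[-s,c,0],[0,0,1]])+[p[0],p[1],p[3] if len(p)>3 else 0]
        q=np.array([proj(im,w) for w in W])
        cv2.fillConvexPoly(m,cv2.convexHull(((q+.5)*S*16-8).astype(np.int32)),1,shift=4)
    return m
def fit(name,obs,starts):
    """obs: list of (im,mask). returns best pose, mean IoU"""
    ms=[cv2.resize(m.astype(np.uint8),None,fx=S,fy=S,interpolation=cv2.INTER_LINEAR) for _,m in obs]
    ms=[(cv2.GaussianBlur(m.astype(np.float32),(0,0),3)) for m in ms]
    def cost(v):
        p=np.array(v)*[.01,.01,.1]; t=0
        for (im,_),m in zip(obs,ms):
            a=cv2.GaussianBlur(sil(im,name,p,m.shape).astype(np.float32),(0,0),3)
            t+=np.minimum(a,m).sum()/np.maximum(a,m).sum()
        return -t/len(obs)
    best=min((minimize(cost,np.array(s)/[.01,.01,.1],method='Nelder-Mead',options=dict(xatol=.02,fatol=1e-4,maxfev=150,initial_simplex=np.array(s)/[.01,.01,.1]+np.array([[0,0,0],[1,0,0],[0,1,0],[0,0,2.]]))) for s in starts),key=lambda r:r.fun)
    return best.x*[.01,.01,.1],-best.fun
def region(cam,name,uv):
    rs=[r for r in eyes.regions_of(cam,name)]
    rs=[r for r in rs if np.hypot((r['bbox'][0]+r['bbox'][2])/2-uv[0],(r['bbox'][1]+r['bbox'][3])/2-uv[1])<25]
    return rs[0]['mask'] if rs else None
E
cat > m0.py <<'E'
from fit import *
G={'panel':((.54,.04),[-.1,.15]),'hinge_stile':((.418,-.339),[-1.2,-.4,.4,1.2,2.,2.8,3.6,4.4]),'knob_stile':((.43,.34),[-1.2,-.4,.4,1.2,2.,2.8,3.6,4.4]),'narrow_rail':((.58,-.332),[-1.2,-.4,.4,1.2]),'wide_rail':((.6,.345),[-1.2,-.4,.4,1.2])}
ims={c:snap(c) for c in('scene','side')}
for n,(g,ys) in G.items():
    obs=[]
    for c,im in ims.items():
        m=region(c,n,proj(im,[*g,.012]))
        if m is not None: obs.append((im,m))
    r=fit(n,obs,[(*g,y) for y in ys]); print(n,len(obs),[int(m.sum()) for _,m in obs],r[0].round(4),round(r[1],3),[fit(n,[o],[r[0]])[0].round(3).tolist() for o in obs])
f=ims['side']['frame'][:,:,::-1]
cv2.imwrite('pics/crop0.png',np.hstack([cv2.resize(f[100:220,150:310],None,fx=2.5,fy=2.5,interpolation=3),cv2.resize(f[250:370,290:450],None,fx=2.5,fy=2.5,interpolation=3)]))
E
time python3 m0.py
```

```text
panel 2 [816, 1029] [ 0.536   0.0459 -0.1086] 0.927 [[0.539, 0.047, -0.124], [0.535, 0.047, -0.099]]
hinge_stile 2 [1289, 1420] [ 0.413  -0.3369  1.2926] 0.929 [[0.412, -0.337, 1.3], [0.413, -0.337, 1.293]]
knob_stile 1 [587] [0.432  0.3345 1.2344] 0.939 [[0.432, 0.334, 1.235]]
narrow_rail 2 [518, 625] [ 0.5767 -0.3288  0.4539] 0.921 [[0.576, -0.328, 0.452], [0.577, -0.329, 0.438]]
wide_rail 2 [289, 418] [0.5985 0.3416 0.4736] 0.882 [[0.601, 0.34, 0.481], [0.595, 0.34, 0.42]]
real	3m28.701s
user	3m14.851s
sys	0m11.094s
```

View pics/crop0.png

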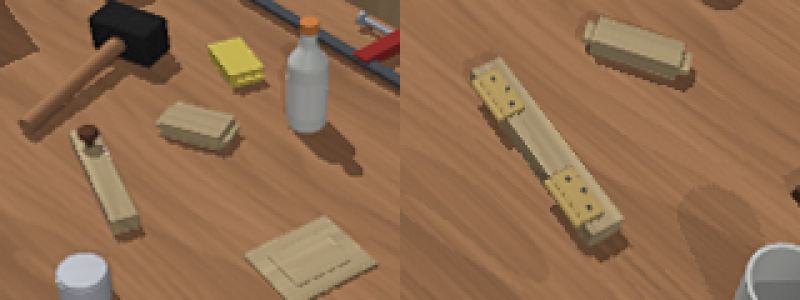

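The crop shows the knob at the knob stile's far-left end (185,155), and the pale wide rail at (228,152) with its tenons. The yellow block at (245,126) is the look-alike, so I leave it alone. Next is a wrist view over the left group and panel to refine the poses.

```bash
cat > plan.py <<'E'
# usage: python3 plan.py x y z phi  -> shift/turn in row units from the current pose (phi = angle of closing line)
from h import *
import sys
from scipy.spatial.transform import Rotation as Ro
def plan(x,y,z,phi):
    s=manip.get_state(); q=s['ee_rot']; R=Ro.from_quat([q[1],q[2],q[3],q[0]]).as_matrix()
    d=R.T@(np.array([x,y,z])-s['position'])/.5
    p0=np.arctan2(R[1,1],R[0,1]); q6=np.arctan2(y,x)-phi
    t=phi-p0
    while abs(q6)>np.pi/2: k=np.sign(q6)*np.pi; q6-=k; t+=k
    if len(sys.argv)>5: q6-=np.pi*int(sys.argv[5]); t+=np.pi*int(sys.argv[5])
    t-=2*np.pi*np.round(t/2/np.pi)
    print('d',d.round(4),'spin',round(-t/2/np.pi,4),'rows for turn',int(np.ceil(abs(t)/np.radians(8.59))),'q6 end',round(q6,2),'phi now',p0.round(4),'pos',s['position'].round(4),'clock',s['clock'])
if __name__=='__main__': plan(*map(float,sys.argv[1:5]))
E
python3 plan.py .45 .25 .30 1.255; python3 -c "
from h import *
im=np.load('side.npy',allow_pickle=True).item(); print(at(im,(186,155),.05),at(im,(203,188),.024))"
```

```text
d [-0.7001 -0.3953 -0.1094] spin 0.0 rows for turn 1 q6 end -0.75 phi now 1.255 pos [0.1786 0.5466 0.2453] clock 1.55
[0.44511153 0.37096553 0.05      ] [0.4058683  0.22756327 0.024     ]
```

```bash
python3 -m creep '[[1,-0.70,-0.395,-0.11,0],[1,-0.70,-0.395,-0.11,0],[1,-0.70,-0.395,-0.11,0],[1,-0.70,-0.395,-0.11,0],[1,-0.70,-0.395,-0.11,0],[1,-0.70,-0.395,-0.11,0],[1,-0.70,-0.395,-0.11,0],[1,-0.70,-0.395,-0.11,0],[1,-0.70,-0.395,-0.11,0],[1,-0.70,-0.395,-0.11,0]]'
cat > w.py <<'E'
from fit import *
import sys,json
# args: tag, then name:x,y,yaw ...
im=snap('wrist',sys.argv[1]); print(manip.get_state()['position'].round(3))
for a in sys.argv[2:]:
    n,v=a.split(':'); v=np.array(list(map(float,v.split(','))))
    uv=proj(im,[v[0],v[1],.012]); m=region('wrist',n,uv)
    if m is None: print(n,'none at',uv.round());continue
    g=np.argwhere(m); print(n,int(m.sum()),'touch' if g.min()==0 or g[:,0].max()==383 or g[:,1].max()==511 else '',[x.round(4).tolist() if i==0 else round(x,3) for i,x in enumerate(fit(n,[(im,m)],[v]))])
E
sed -i 's/^S=4/S=2/;s/(0,0),3)/(0,0),1.5)/g' fit.py
python3 w.py w1 panel:.536,.046,-.11 knob_stile:.43,.335,-1.907 wide_rail:.598,.342,.47 narrow_rail:.598,.342,.47
```

```text
clock: 2.55
position: [0.4508, 0.2491, 0.3003]
ee_rot: [-0.0, 0.159, 0.987, 0.0]
contact_force: [0.1, 0.2, -0.2]
width: 0.0855
gripper_force: 0.0
[0.45 0.25 0.3 ]
panel 4791  [[0.5379, 0.047, -0.1223], np.float64(0.809)]
knob_stile 5054  [[0.434, 0.3349, -1.9009], np.float64(0.942)]
wide_rail 3305  [[0.5985, 0.3404, 0.4624], np.float64(0.961)]
narrow_rail none at [354. 225.]
```

View pics/w1.png

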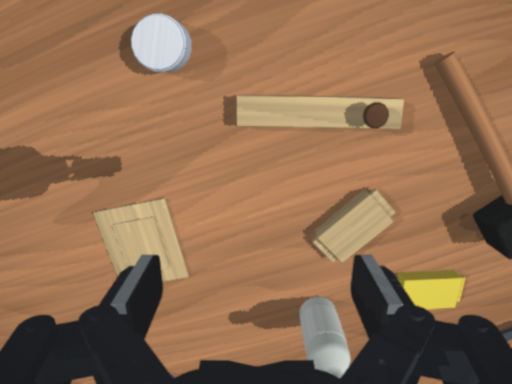

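Wrist view: knob stile (315,112) with the knob at (375,115), wide rail (354,225), yellow look-alike (432,289). The panel (142,240) is partly behind a finger. Next view: panel clear, plus hinge stile and narrow rail.

```bash
python3 plan.py .61 -.14 .33 1.255
```

```text
d [-0.548  -0.645  -0.0601] spin 0.0004 rows for turn 1 q6 end -1.48 phi now 1.2574 pos [0.4488 0.2513 0.3001] clock 2.8
```

```bash
python3 -m creep '[[1,-0.55,-0.645,-0.06,0],[1,-0.55,-0.645,-0.06,0],[1,-0.55,-0.645,-0.06,0],[1,-0.55,-0.645,-0.06,0],[1,-0.55,-0.645,-0.06,0],[1,-0.55,-0.645,-0.06,0],[1,-0.55,-0.645,-0.06,0],[1,-0.55,-0.645,-0.06,0],[1,-0.55,-0.645,-0.06,0],[1,-0.55,-0.645,-0.06,0],[1,-0.55,-0.645,-0.06,0]]' ; python3 -m creep '[[1,-0.55,-0.645,-0.06,0],[1,-0.55,-0.645,-0.06,0],[1,-0.55,-0.645,-0.06,0],[1,-0.55,-0.645,-0.06,0],[1,-0.55,-0.645,-0.06,0],[1,-0.55,-0.645,-0.06,0],[1,-0.55,-0.645,-0.06,0],[1,-0.55,-0.645,-0.06,0],[1,-0.55,-0.645,-0.06,0],[1,-0.55,-0.645,-0.06,0]]'
python3 - <<'E'
from h import *
for i in range(5):
    im=snap('wrist'); s=manip.get_state(); print(s['position'].round(4),s['ee_rot'].round(4),(-np.array(im['R']).T@im['t']).round(4))
E
python3 w.py w2 panel:.536,.046,-.11 hinge_stile:.413,-.337,1.293 narrow_rail:.577,-.329,.45
```

```text
clock: 3.8
position: [0.6125, -0.1441, 0.3293]
ee_rot: [-0.0, 0.158, 0.987, -0.0]
contact_force: [-1.3, 0.9, 0.0]
width: 0.0855
gripper_force: 0.0
[ 0.6116 -0.1418  0.3294] [-7.000e-04  1.575e-01  9.875e-01  4.000e-04] [ 0.5337 -0.1173  0.4588]
[ 0.6111 -0.1406  0.3297] [-7.000e-04  1.569e-01  9.876e-01  7.000e-04] [ 0.5329 -0.1154  0.459 ]
[ 0.6109 -0.14    0.33  ] [-6.000e-04  1.564e-01  9.877e-01  6.000e-04] [ 0.5323 -0.1144  0.4594]
[ 0.6108 -0.1397  0.3303] [-4.000e-04  1.561e-01  9.877e-01  5.000e-04] [ 0.532  -0.1138  0.4596]
[ 0.6108 -0.1397  0.3305] [-1.000e-04  1.561e-01  9.877e-01  4.000e-04] [ 0.5319 -0.1135  0.4599]
[ 0.611 -0.14   0.331]
panel 7604 touch [[0.5375, 0.0487, -0.1248], np.float64(0.986)]
hinge_stile 4877 touch [[0.4112, -0.3389, 1.3027], np.float64(0.948)]
narrow_rail 1885  [[0.5772, -0.3306, 0.4175], np.float64(0.946)]schema error: expected 1 to 10 rows
```

View pics/w2.png

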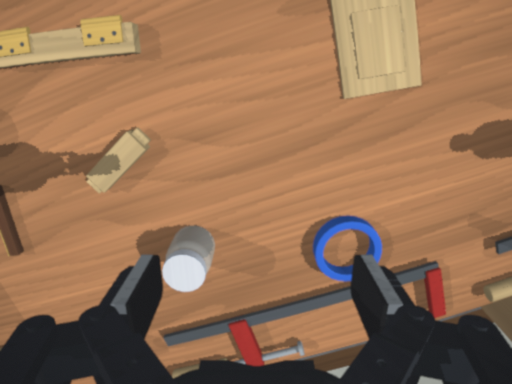

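View: panel (375,45, top cut slightly), hinge stile (70,42, left end cut), narrow rail (118,160), jar (188,258). Now the hinge stile: hover above it, look, then grasp.

```bash
python3 plan.py .412 -.338 .15 -.274
```

```text
d [ 0.2566 -0.4985  0.3612] spin 0.2436 rows for turn 11 q6 end -0.41 phi now 1.2565 pos [ 0.611  -0.1406  0.3307] clock 4.25
```

```bash
python3 -m creep '[[1,0.257,-0.4985,0.36,0.2386],[1,0.257,-0.4985,0.36,0.2386],[1,0.257,-0.4985,0.36,0.2386],[1,0.257,-0.4985,0.36,0.2386],[1,0.257,-0.4985,0.36,0.2386],[1,0.257,-0.4985,0.36,0.2386],[1,0.257,-0.4985,0.36,0.2386],[1,0.257,-0.4985,0.36,0.2386],[1,0.257,-0.4985,0.36,0.2386],[1,0.257,-0.4985,0.36,0.2386]]'; python3 -m creep '[[1,0,0,0,0.005],[1,0,0,0,0.005],[1,0,0,0,0.005],[1,0,0,0,0.005],[1,0,0,0,0.005]]'
python3 w.py w3 hinge_stile:.412,-.338,1.297; python3 plan.py .412 -.338 .022 -.274
```

```text
clock: 5.25
position: [0.4114, -0.3388, 0.1503]
ee_rot: [-0.0, 0.79, 0.613, 0.0]
contact_force: [-0.0, 1.0, 0.0]
width: 0.0855
gripper_force: 0.0
clock: 5.75
position: [0.4117, -0.3387, 0.1503]
ee_rot: [0.0, 0.797, 0.603, 0.0]
contact_force: [-0.4, -0.4, -0.3]
width: 0.0853
gripper_force: 0.0
[ 0.412 -0.339  0.15 ]
hinge_stile 12019  [[0.4132, -0.3382, 1.3068], np.float64(0.962)]
d [1.600e-03 2.000e-04 2.566e-01] spin -0.0002 rows for turn 1 q6 end -0.41 phi now -0.2752 pos [ 0.4117 -0.3387  0.1503] clock 5.85
```

View pics/w3.png

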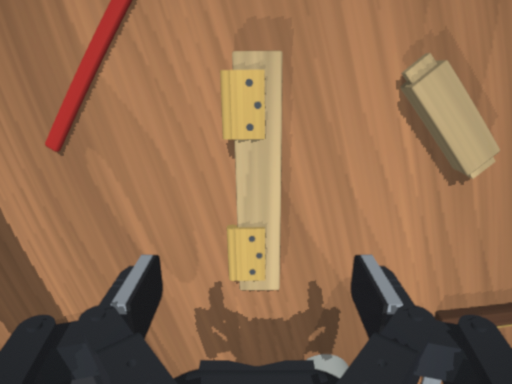

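Straight down, grip.

```bash
python3 -m creep '[[1,0.001,0.003,0.1,-0.002],[1,0.001,0.003,0.2,-0.002],[1,0.001,0.003,0.24,-0.002],[1,0.001,0.003,0.258,-0.002],[1,0.001,0.003,0.258,-0.002],[0,0.001,0.003,0.258,-0.002],[0,0.001,0.003,0.258,-0.002],[0,0.001,0.003,0.258,-0.002],[0,0.001,0.003,0.258,-0.002],[0,0.001,0.003,0.258,-0.002]]' 60; python3 -m creep '[[0,0,0,0,0],[0,0,0,0,0],[0,0,0,0,0]]'; python3 plan.py .412 -.338 .15 -.26
```

```text
clock: 6.85
position: [0.414, -0.3395, 0.0227]
ee_rot: [0.001, 0.794, 0.608, 0.0]
contact_force: [-0.3, 1.5, 6.1]
width: 0.0349
gripper_force: 61.8
clock: 7.15
position: [0.4141, -0.3395, 0.0227]
ee_rot: [0.001, 0.794, 0.608, 0.0]
contact_force: [0.1, 0.1, 6.8]
width: 0.0343
gripper_force: 61.8
d [ 0.0015 -0.0041 -0.2546] spin -0.0005 rows for turn 1 q6 end -0.43 phi now -0.263 pos [ 0.4141 -0.3395  0.0227] clock 7.15
```

Gripped. Lift and carry to the panel's left.

```bash
python3 -m creep '[[0,0,0,-0.1,0],[0,0,0,-0.2,0],[0,0,0,-0.25,0],[0,0,0,-0.25,0],[0,0,0,-0.25,0]]'; python3 plan.py .548 .1334 .12 -1.693 -1
```

```text
clock: 7.65
position: [0.413, -0.3384, 0.1464]
ee_rot: [0.0, 0.794, 0.608, 0.0]
contact_force: [0.3, 0.2, -0.6]
width: 0.0346
gripper_force: 61.1
d [0.9814 0.0154 0.0527] spin 0.2276 rows for turn 10 q6 end 1.93 phi now -0.263 pos [ 0.413  -0.3384  0.1464] clock 7.65
```

```bash
python3 -m creep '[[0,0.98,0.0154,0.05,0.2276],[0,0.98,0.0154,0.05,0.2276],[0,0.98,0.0154,0.05,0.2276],[0,0.98,0.0154,0.05,0.2276],[0,0.98,0.0154,0.05,0.2276],[0,0.98,0.0154,0.05,0.2276],[0,0.98,0.0154,0.05,0.2276],[0,0.98,0.0154,0.05,0.2276],[0,0.98,0.0154,0.05,0.2276],[0,0.98,0.0154,0.05,0.2276]]';  python3 -m creep '[[0,0,0,0,0],[0,0,0,0,0],[0,0,0,0,0],[0,0,0,0,0]]'; python3 plan.py .548 .1334 .0225 -1.693 -1;  python3 w.py w4 panel:.5375,.048,-.122
```

```text
clock: 8.65
position: [0.5353, 0.0924, 0.121]
ee_rot: [0.0, 1.0, -0.02, -0.002]
contact_force: [0.9, -0.7, -0.9]
width: 0.0344
gripper_force: 61.0
clock: 9.05
position: [0.536, 0.0893, 0.1229]
ee_rot: [0.0, 1.0, -0.018, -0.001]
contact_force: [-0.0, -0.0, -0.7]
width: 0.0342
gripper_force: 61.0
d [ 0.0211 -0.089   0.2006] spin 0.0137 rows for turn 1 q6 end 1.93 phi now -1.6069 pos [0.536  0.0893 0.1229] clock 9.05
[0.536 0.089 0.123]
panel none at [312. 186.]
```

View pics/w4.png

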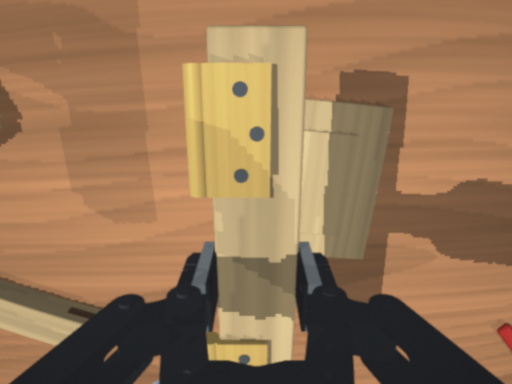

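Hinge stile held with its hinges on the left (240,130), panel beneath at (345,180). Shift over the target, then down.

```bash
python3 -m creep '[[0,0.021,-0.089,0,0.0137],[0,0.021,-0.089,0,0.0137],[0,0.021,-0.089,0,0.0137],[0,0.021,-0.089,0.08,0.0137],[0,0.021,-0.089,0.15,0.0137],[0,0.021,-0.089,0.15,0.0137],[0,0.021,-0.089,0.15,0.0137]]'; python3 plan.py .548 .1334 .0228 -1.693 -1
```

```text
clock: 9.85
position: [0.5486, 0.1339, 0.0486]
ee_rot: [0.0, 0.998, -0.061, -0.001]
contact_force: [-0.5, 0.0, -0.6]
width: 0.0344
gripper_force: 61.0
d [-0.0009  0.0011  0.0516] spin 0.0001 rows for turn 1 q6 end 1.93 phi now -1.6925 pos [0.5486 0.1339 0.0486] clock 9.85
```

```bash
python3 -m creep '[[0,-0.001,0.001,0.04,0],[0,-0.001,0.001,0.0505,0],[0,-0.001,0.001,0.0505,0],[0.55,-0.001,0.001,0.0505,0],[0.55,-0.001,0.001,0.0505,0],[0.55,-0.001,0.001,0.0505,0],[0.55,-0.001,0.001,0,0],[0.55,-0.001,0.001,-0.1,0],[0.55,-0.001,0.001,-0.2,0],[0.55,-0.001,0.001,-0.2,0]]'; python3 plan.py .52 .23 .30 1.45
```

```text
clock: 10.85
position: [0.5533, 0.1351, 0.1563]
ee_rot: [-0.001, 0.998, -0.06, 0.008]
contact_force: [0.4, 0.1, 0.6]
width: 0.0469
gripper_force: 0.0
d [-0.0846 -0.1815 -0.2881] spin -0.5 rows for turn 21 q6 end -1.03 phi now -1.6915 pos [0.5533 0.1351 0.1563] clock 10.85
```

```bash
python3 -m creep '[[1,0,0.05,-0.3,0],[1,0,0.05,-0.3,0],[1,0,0.05,-0.3,0],[1,0,0.05,-0.3,0],[1,0,0.05,-0.3,0],[1,0,0.05,-0.3,0],[1,0,0.05,-0.3,0]]';python3 w.py w5 panel:.5375,.048,-.122 hinge_stile:.548,.1334,-.122; python3 plan.py .434 .335 .2 -.333
```

```text
clock: 11.55
position: [0.5442, 0.1097, 0.2963]
ee_rot: [0.0, 0.998, -0.06, -0.002]
contact_force: [0.5, 1.0, -0.1]
width: 0.0859
gripper_force: 0.0
[0.544 0.11  0.296]
panel 8276  [[0.5375, 0.0479, -0.1208], np.float64(0.988)]
hinge_stile 5431  [[0.5489, 0.1347, -0.1243], np.float64(0.953)]
d [-0.2737 -0.4208  0.1946] spin -0.2162 rows for turn 10 q6 end 0.99 phi now -1.6914 pos [0.5448 0.1097 0.297 ] clock 11.7
```

View pics/w5.png

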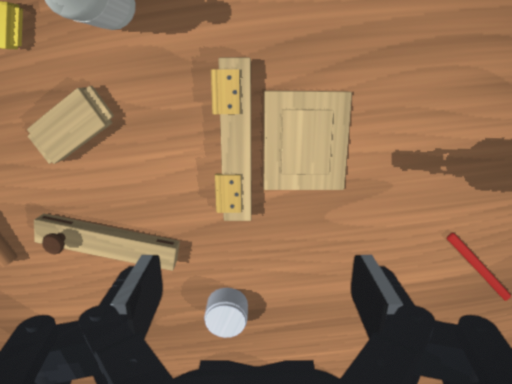

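Hinge stile (235,140) sits left of the panel (307,140), aligned with a gap of about 16 mm. Panel unmoved. Next: the knob stile.

```bash
python3 -m creep '[[1,-0.274,-0.421,0.194,-0.2162],[1,-0.274,-0.421,0.194,-0.2162],[1,-0.274,-0.421,0.194,-0.2162],[1,-0.274,-0.421,0.194,-0.2162],[1,-0.274,-0.421,0.194,-0.2162],[1,-0.274,-0.421,0.194,-0.2162],[1,-0.274,-0.421,0.194,-0.2162],[1,-0.274,-0.421,0.194,-0.2162],[1,-0.274,-0.421,0.194,-0.2162],[1,-0.274,-0.421,0.194,-0.2162]]'; python3 -m creep '[[1,0,0,0,0],[1,0,0,0,0],[1,0,0,0,0]]';python3 w.py w6 knob_stile:.434,.335,-1.904; python3 plan.py .434 .335 .0215 -.333
```

```text
clock: 12.7
position: [0.4343, 0.3352, 0.2008]
ee_rot: [-0.0, 0.814, 0.58, -0.001]
contact_force: [-0.2, -0.6, 0.6]
width: 0.0854
gripper_force: 0.0
clock: 13.0
position: [0.4347, 0.335, 0.2015]
ee_rot: [-0.0, 0.815, 0.579, -0.0]
contact_force: [0.1, 0.6, -0.2]
width: 0.0858
gripper_force: 0.0
[0.435 0.335 0.202]
knob_stile 8118  [[0.4345, 0.3351, -1.8998], np.float64(0.971)]
d [-0.0004 -0.0014  0.36  ] spin -0.0002 rows for turn 1 q6 end 0.99 phi now -0.3342 pos [0.4347 0.335  0.2015] clock 13.1
```

```bash
python3 -m creep '[[1,0,0,0.1,-0.0007],[1,0,0,0.2,-0.0007],[1,0,0,0.3,-0.0007],[1,0,0,0.345,-0.0007],[1,0,0,0.36,-0.0007],[1,0,0,0.36,-0.0007],[0,0,0,0.36,-0.0007],[0,0,0,0.36,-0.0007],[0,0,0,0.36,-0.0007],[0,0,0,0.36,-0.0007]]' 60; python3 -m creep '[[0,0,0,0,0],[0,0,0,0,0],[0,0,0,0,0],[0,0,0,-0.1,0],[0,0,0,-0.2,0],[0,0,0,-0.25,0],[0,0,0,-0.25,0],[0,0,0,-0.25,0]]'
python3 - <<'E'
from math import *
x,y,t=.5375,.0479,-.121
for n,a,b in (('knob',0,-.086),('narrow',.095,0),('wide',-.105,0)): print(n,x+a*cos(t)-b*sin(t),y+a*sin(t)+b*cos(t))
E
python3 plan.py .527 -.0375 .14 1.45
```

```text
clock: 14.1
position: [0.4357, 0.3357, 0.0232]
ee_rot: [0.0, 0.813, 0.582, 0.002]
contact_force: [-0.1, -0.4, 2.9]
width: 0.0343
gripper_force: 61.7
clock: 14.9
position: [0.4343, 0.3348, 0.1467]
ee_rot: [0.0, 0.813, 0.582, 0.0]
contact_force: [-0.9, 0.1, -1.9]
width: 0.0346
gripper_force: 61.3
knob 0.5271193737923242 -0.03747120474455373
narrow 0.631805400589914 0.03643302918919539
wide 0.4332677151374634 0.06057402036983668
d [-0.6449  0.4159  0.0133] spin -0.2831 rows for turn 12 q6 end -1.52 phi now -0.3289 pos [0.4343 0.3348 0.1467] clock 14.9
```

```bash
python3 -m creep '[[0,-0.645,0.416,0,-0.2831],[0,-0.645,0.416,0,-0.2831],[0,-0.645,0.416,0,-0.2831],[0,-0.645,0.416,0,-0.2831],[0,-0.645,0.416,0,-0.2831],[0,-0.645,0.416,0,-0.2831],[0,-0.645,0.416,0,-0.2831],[0,-0.645,0.416,0,-0.2831],[0,-0.645,0.416,0,-0.2831],[0,-0.645,0.416,0,-0.2831]]';python3 -m creep '[[0,0,0,0,0],[0,0,0,0,0]]'; python3 plan.py .5271 -.0375 .06 1.45
```

```text
clock: 15.9
position: [0.527, -0.0409, 0.144]
ee_rot: [-0.002, 0.259, 0.966, -0.001]
contact_force: [0.1, 0.0, -1.1]
width: 0.0349
gripper_force: 61.2
clock: 16.1
position: [0.526, -0.0369, 0.1448]
ee_rot: [-0.002, 0.262, 0.965, 0.0]
contact_force: [-0.5, 0.6, -1.9]
width: 0.0343
gripper_force: 61.2
d [-0.0031  0.0003  0.1695] spin -0.0651 rows for turn 3 q6 end -1.52 phi now 1.0408 pos [ 0.526  -0.0369  0.1448] clock 16.1
```

```bash
python3 -m creep '[[0,-0.003,0,0,-0.065],[0,-0.003,0,0,-0.065],[0,-0.003,0,0,-0.065],[0,-0.003,0,0.08,-0.065],[0,-0.003,0,0.16,-0.065],[0,-0.003,0,0.16,-0.065],[0,-0.003,0,0.16,-0.065],[0,-0.003,0,0.16,-0.065]]'; python3 plan.py .5271 -.0375 .0233 1.45
```

```text
clock: 16.9
position: [0.5301, -0.038, 0.0681]
ee_rot: [0.002, 0.059, 0.998, -0.0]
contact_force: [0.1, -0.5, -1.2]
width: 0.0345
gripper_force: 61.2
d [0.0063 0.0002 0.0896] spin 0.0004 rows for turn 1 q6 end -1.52 phi now 1.4524 pos [ 0.5301 -0.038   0.0681] clock 16.9
```

```bash
python3 -m creep '[[0,0,0,0.04,0],[0,0,0,0.04,0],[0,0,0,0.04,0],[0,0,0,0.04,0]]'; python3 plan.py .5271 -.0375 .0233 1.45
```

```text
clock: 17.3
position: [0.5296, -0.0383, 0.0479]
ee_rot: [0.001, 0.059, 0.998, -0.0]
contact_force: [0.4, -0.7, -1.2]
width: 0.0345
gripper_force: 61.2
d [0.0054 0.0009 0.0493] spin 0.0004 rows for turn 1 q6 end -1.52 phi now 1.4522 pos [ 0.5296 -0.0383  0.0479] clock 17.3
```

```bash
python3 -m creep '[[0,0.004,0.001,0.03,0],[0,0.004,0.001,0.048,0],[0,0.004,0.001,0.048,0],[0,0.004,0.001,0.048,0],[0.55,0.004,0.001,0.048,0],[0.55,0.004,0.001,0.048,0],[0.55,0.004,0.001,0.048,0],[0.55,0.004,0.001,0,0],[0.55,0.004,0.001,-0.1,0],[0.55,0.004,0.001,-0.2,0]]'; python3 -m creep '[[0.6,0,0,-0.1,0],[1,0,0,-0.2,0],[1,0,0,-0.3,0],[1,0,0,-0.3,0],[1,0,0,-0.3,0],[1,0,0,-0.3,0]]'; python3 w.py w7 panel:.5375,.048,-.121 knob_stile:.5271,-.0375,-.121 hinge_stile:.5489,.1347,-.124; python3 plan.py .577 -.330 .2 .44
```

```text
clock: 18.3
position: [0.5259, -0.0372, 0.1472]
ee_rot: [-0.001, 0.059, 0.998, 0.0]
contact_force: [0.9, 0.3, 0.4]
width: 0.0467
gripper_force: 0.0
clock: 18.9
position: [0.5258, -0.0372, 0.2952]
ee_rot: [-0.001, 0.059, 0.998, 0.0]
contact_force: [-0.4, 1.0, -0.9]
width: 0.0853
gripper_force: 0.0
[ 0.526 -0.037  0.295]
panel 8085  [[0.5374, 0.0482, -0.1188], np.float64(0.982)]
knob_stile 4830  [[0.5284, -0.0368, -0.1192], np.float64(0.969)]
hinge_stile none at [393. 149.]
d [-0.1708 -0.5694  0.1891] spin 0.1611 rows for turn 7 q6 end -0.96 phi now 1.4524 pos [ 0.5261 -0.0373  0.2949] clock 19.1
```

View pics/w7.png

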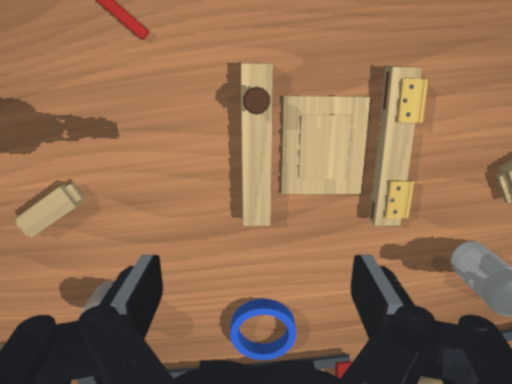

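Knob stile (257,145) now right of the panel, knob at the robot end (257,100), aligned with a gap of about 14 mm. Panel unmoved. Next: the narrow rail.

```bash
python3 -m creep '[[1,-0.171,-0.569,0.19,0.161],[1,-0.171,-0.569,0.19,0.161],[1,-0.171,-0.569,0.19,0.161],[1,-0.171,-0.569,0.19,0.161],[1,-0.171,-0.569,0.19,0.161],[1,-0.171,-0.569,0.19,0.161],[1,-0.171,-0.569,0.19,0.161],[1,-0.171,-0.569,0.19,0.161],[1,-0.171,-0.569,0.19,0.161],[1,-0.171,-0.569,0.19,0.161]]'; python3 -m creep '[[1,0,0,0,0],[1,0,0,0,0],[1,0,0,0,0]]';python3 w.py w8 narrow_rail:.577,-.330,.44; python3 plan.py .577 -.33 .0215 .44
```

```text
clock: 20.1
position: [0.5781, -0.3286, 0.2019]
ee_rot: [-0.0, 0.534, 0.845, 0.0]
contact_force: [0.7, 0.3, 0.4]
width: 0.0853
gripper_force: 0.0
clock: 20.4
position: [0.5782, -0.3293, 0.2022]
ee_rot: [0.0, 0.535, 0.845, 0.0]
contact_force: [-1.6, 0.3, 0.2]
width: 0.0853
gripper_force: 0.0
[ 0.578 -0.329  0.202]
narrow_rail 3790  [[0.5776, -0.3297, 0.4241], np.float64(0.957)]
d [ 3.000e-04 -2.500e-03  3.608e-01] spin 0.0002 rows for turn 1 q6 end -0.96 phi now 0.4416 pos [ 0.5781 -0.3296  0.2019] clock 20.5
```

```bash
python3 -m creep '[[1,0,-0.001,0.1,0.0027],[1,0,-0.001,0.2,0.0027],[1,0,-0.001,0.3,0.0027],[1,0,-0.001,0.345,0.0027],[1,0,-0.001,0.36,0.0027],[1,0,-0.001,0.36,0.0027],[0,0,-0.001,0.36,0.0027],[0,0,-0.001,0.36,0.0027],[0,0,-0.001,0.36,0.0027],[0,0,-0.001,0.36,0.0027]]' 60; python3 -m creep '[[0,0,0,0,0],[0,0,0,0,0],[0,0,0,0,0],[0,0,0,-0.1,0],[0,0,0,-0.2,0],[0,0,0,-0.25,0],[0,0,0,-0.25,0],[0,0,0,-0.25,0]]'
python3 plan.py .6318 .0366 .14 -.12
```

```text
clock: 21.5
position: [0.5785, -0.3308, 0.0234]
ee_rot: [0.002, 0.543, 0.84, -0.0]
contact_force: [1.3, -0.9, -0.1]
width: 0.0325
gripper_force: 60.4
clock: 22.3
position: [0.5773, -0.33, 0.1467]
ee_rot: [0.0, 0.543, 0.84, 0.0]
contact_force: [-0.4, 0.6, -0.2]
width: 0.0325
gripper_force: 60.5
d [0.6235 0.4008 0.0134] spin 0.0866 rows for turn 4 q6 end 0.18 phi now 0.4238 pos [ 0.5773 -0.33    0.1467] clock 22.3
```

```bash
python3 -m creep '[[0,0.6235,0.40,0,0.0866],[0,0.6235,0.40,0,0.0866],[0,0.6235,0.40,0,0.0866],[0,0.6235,0.40,0,0.0866],[0,0.6235,0.40,0,0.0866],[0,0.6235,0.40,0,0.0866],[0,0.6235,0.40,0,0.0866],[0,0.6235,0.40,0,0.0866],[0,0.6235,0.40,0,0.0866],[0,0.6235,0.40,0,0.0866]]';python3 -m creep '[[0,0,0,0,0],[0,0,0,0.08,0],[0,0,0,0.16,0],[0,0,0,0.16,0],[0,0,0,0.16,0],[0,0,0,0.16,0]]'; python3 plan.py .6318 .0366 .0233 -.12
```

```text
clock: 23.3
position: [0.6303, 0.0365, 0.1443]
ee_rot: [-0.001, 0.748, 0.664, -0.002]
contact_force: [0.3, 0.2, -0.6]
width: 0.0328
gripper_force: 60.5
clock: 23.9
position: [0.6333, 0.0354, 0.0685]
ee_rot: [0.001, 0.749, 0.663, 0.001]
contact_force: [0.4, 0.9, 0.8]
width: 0.0325
gripper_force: 60.5
d [ 0.002  -0.0036  0.0904] spin -0.0002 rows for turn 1 q6 end 0.18 phi now -0.1213 pos [0.6333 0.0354 0.0685] clock 23.9
```

```bash
python3 -m creep '[[0,0.001,-0.002,0.06,0],[0,0.001,-0.002,0.085,0],[0,0.001,-0.002,0.09,0],[0,0.001,-0.002,0.09,0],[0.55,0.001,-0.002,0.09,0],[0.55,0.001,-0.002,0.09,0],[0.55,0.001,-0.002,0.09,0],[0.55,0.001,-0.002,0,0],[0.55,0.001,-0.002,-0.1,0],[0.55,0.001,-0.002,-0.2,0]]'; python3 -m creep '[[0.6,0,0,-0.1,0],[1,0,0,-0.2,0],[1,0,0,-0.2,0],[1,0,0,-0.2,0]]'; python3 plan.py .5985 .3405 .2 .462
```

```text
clock: 24.9
position: [0.6304, 0.0369, 0.1677]
ee_rot: [-0.0, 0.748, 0.663, -0.0]
contact_force: [1.1, 0.2, -0.2]
width: 0.0469
gripper_force: 0.0
clock: 25.3
position: [0.6313, 0.0368, 0.2683]
ee_rot: [0.001, 0.748, 0.663, 0.001]
contact_force: [-0.9, -0.3, -1.0]
width: 0.0856
gripper_force: 0.0
d [ 0.595  -0.1385  0.1364] spin -0.0927 rows for turn 4 q6 end 0.06 phi now -0.1203 pos [0.6313 0.0368 0.2683] clock 25.3
```

```bash
python3 -m creep '[[1,0.595,-0.1385,0.136,-0.0927],[1,0.595,-0.1385,0.136,-0.0927],[1,0.595,-0.1385,0.136,-0.0927],[1,0.595,-0.1385,0.136,-0.0927],[1,0.595,-0.1385,0.136,-0.0927],[1,0.595,-0.1385,0.136,-0.0927],[1,0.595,-0.1385,0.136,-0.0927],[1,0.595,-0.1385,0.136,-0.0927],[1,0.595,-0.1385,0.136,-0.0927],[1,0.595,-0.1385,0.136,-0.0927]]'; python3 -m creep '[[1,0,0,0,0],[1,0,0,0,0]]';python3 w.py w9 wide_rail:.5985,.3405,.462; python3 plan.py .5985 .3405 .0215 .462
```

```text
clock: 26.3
position: [0.5982, 0.3385, 0.1986]
ee_rot: [0.0, 0.527, 0.85, -0.0]
contact_force: [-0.2, -0.8, 0.6]
width: 0.0856
gripper_force: 0.0
clock: 26.5
position: [0.5983, 0.3391, 0.1992]
ee_rot: [0.0, 0.527, 0.85, 0.0]
contact_force: [-0.2, -0.6, -0.2]
width: 0.0853
gripper_force: 0.0
[0.598 0.339 0.199]
wide_rail 6267  [[0.598, 0.3399, 0.4238], np.float64(0.974)]
d [0.0012 0.0013 0.3551] spin -0.0002 rows for turn 1 q6 end 0.06 phi now 0.4609 pos [0.5981 0.3396 0.199 ] clock 26.6
```

View pics/w9.png

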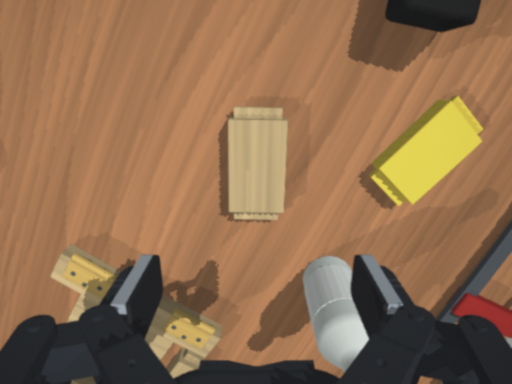

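Wide rail at (258,163) is pale wood, bar 58 px wide by 90 px long, i.e. 54:90 with tenons, distinct from the yellow look-alike at (430,150). Grasp it.

```bash
python3 -m creep '[[1,0.001,0.001,0.1,0.004],[1,0.001,0.001,0.2,0.004],[1,0.001,0.001,0.3,0.004],[1,0.001,0.001,0.345,0.004],[1,0.001,0.001,0.356,0.004],[1,0.001,0.001,0.356,0.004],[0,0.001,0.001,0.356,0.004],[0,0.001,0.001,0.356,0.004],[0,0.001,0.001,0.356,0.004],[0,0.001,0.001,0.356,0.004]]' 60; python3 -m creep '[[0,0,0,0,0],[0,0,0,0,0],[0,0,0,0,0],[0,0,0,-0.1,0],[0,0,0,-0.2,0],[0,0,0,-0.25,0],[0,0,0,-0.25,0],[0,0,0,-0.25,0]]'
python3 plan.py .4333 .0608 .14 -.12
```

```text
clock: 27.6
position: [0.5996, 0.342, 0.0233]
ee_rot: [0.001, 0.537, 0.844, 0.002]
contact_force: [-0.1, -0.7, 5.6]
width: 0.0523
gripper_force: 65.3
clock: 28.4
position: [0.5977, 0.3412, 0.1463]
ee_rot: [0.0, 0.537, 0.844, 0.001]
contact_force: [-1.5, 0.4, -1.3]
width: 0.0521
gripper_force: 64.5
d [-0.3687 -0.5353  0.0119] spin 0.0887 rows for turn 4 q6 end 0.26 phi now 0.4372 pos [0.5977 0.3412 0.1463] clock 28.4
```

```bash
python3 -m creep '[[0,-0.3675,-0.5353,0,0.0887],[0,-0.3675,-0.5353,0,0.0887],[0,-0.3675,-0.5353,0,0.0887],[0,-0.3675,-0.5353,0,0.0887],[0,-0.3675,-0.5353,0,0.0887],[0,-0.3675,-0.5353,0,0.0887],[0,-0.3675,-0.5353,0,0.0887],[0,-0.3675,-0.5353,0,0.0887],[0,-0.3675,-0.5353,0,0.0887],[0,-0.3675,-0.5353,0,0.0887]]';python3 -m creep '[[0,0,0,0,0],[0,0,0,0.08,0],[0,0,0,0.16,0],[0,0,0,0.16,0],[0,0,0,0.16,0],[0,0,0,0.16,0]]'; python3 plan.py .4334 .0615 .0233 -.12
```

```text
clock: 29.4
position: [0.4336, 0.062, 0.1449]
ee_rot: [-0.0, 0.748, 0.663, -0.0]
contact_force: [-0.9, 0.6, -1.4]
width: 0.0521
gripper_force: 64.5
clock: 30.0
position: [0.435, 0.0617, 0.067]
ee_rot: [0.001, 0.748, 0.664, 0.001]
contact_force: [-0.5, 0.3, -0.9]
width: 0.0523
gripper_force: 64.4
d [-0.0009 -0.0033  0.0873] spin 0.0001 rows for turn 1 q6 end 0.26 phi now -0.1196 pos [0.435  0.0617 0.067 ] clock 30.0
```

```bash
python3 -m creep '[[0,-0.001,-0.002,0.06,0],[0,-0.001,-0.002,0.083,0],[0,-0.001,-0.002,0.087,0],[0,-0.001,-0.002,0.087,0],[0.76,-0.001,-0.002,0.087,0],[0.76,-0.001,-0.002,0.087,0],[0.76,-0.001,-0.002,0.087,0],[0.76,-0.001,-0.002,0,0],[0.76,-0.001,-0.002,-0.1,0],[0.76,-0.001,-0.002,-0.2,0]]'; python3 -m creep '[[0.8,0,0,-0.1,0],[1,0,0,-0.2,0],[1,0,0,-0.3,0],[1,0,0,-0.3,0],[1,0,0,-0.3,0]]'; python3 plan.py .57 -.06 .38 -.12
```

```text
clock: 31.0
position: [0.4316, 0.061, 0.1672]
ee_rot: [-0.0, 0.748, 0.663, -0.0]
contact_force: [1.5, 0.3, -0.0]
width: 0.0653
gripper_force: 0.0
clock: 31.5
position: [0.4324, 0.061, 0.3167]
ee_rot: [0.001, 0.748, 0.663, 0.001]
contact_force: [-0.7, -0.2, -1.2]
width: 0.0853
gripper_force: 0.0
d [-0.2072  0.3025 -0.1258] spin -0.0 rows for turn 1 q6 end 0.02 phi now -0.1202 pos [0.4324 0.061  0.3167] clock 31.5
```

```bash
python3 -m creep '[[1,-0.01,0.215,-0.12,0],[1,-0.01,0.215,-0.12,0],[1,-0.01,0.215,-0.12,0],[1,-0.01,0.215,-0.12,0],[1,-0.01,0.215,-0.12,0],[1,-0.01,0.215,-0.12,0],[1,-0.01,0.215,-0.12,0]]'
cat > rel.py <<'E'
import numpy as np
E
python3 w.py w10 panel:.5375,.048,-.121 hinge_stile:.5489,.1347,-.124 knob_stile:.5284,-.0368,-.119 narrow_rail:.6318,.0366,-.12 wide_rail:.433,.061,-.12
```

```text
clock: 32.2
position: [0.5367, 0.0435, 0.3747]
ee_rot: [-0.001, 0.748, 0.663, -0.001]
contact_force: [0.1, 0.3, 0.1]
width: 0.0853
gripper_force: 0.0
[0.537 0.043 0.375]
panel 6157  [[0.5375, 0.0475, -0.1154], np.float64(0.99)]
hinge_stile 4397  [[0.5493, 0.1353, -0.1215], np.float64(0.941)]
knob_stile 3648  [[0.5284, -0.037, -0.1204], np.float64(0.966)]
narrow_rail 1798  [[0.6312, 0.0376, -0.1133], np.float64(0.933)]
wide_rail 2862  [[0.433, 0.0603, -0.1245], np.float64(0.964)]
```

View pics/w10.png

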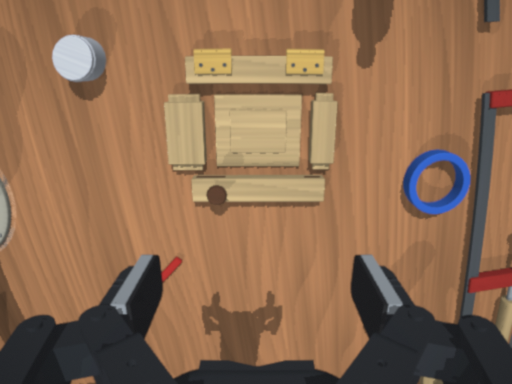

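The door is laid out as asked: hinge stile (260,68) with hinges outside, knob stile (258,190) with the knob at the robot end, narrow rail (322,132) and wide rail (185,132). Measured against the panel, everything is within about 2 mm and 0.01 rad. Gripper clear, handing in.

```bash
python3 -c "
from rig import manip
print(manip.sign_off())"
```

```text
the job is handed in; nothing more can be done
None
```

All four frame parts are laid around the unmoved panel and the job is handed in at about 32 s of robot time; gaps measure about 14–17 mm (largest at the hinge stile), with parts parallel and centred to within about 0.01 rad and 2 mm.

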